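Unlock the refill dock and put the middle cassette in the aid case

TASK

The middle refill cassette in the dock is barred by the keeper arm above it: pull the keeper's spring plunger up, swing the arm to the next hole of the index plate (the middle one of the three, not the last) and let the plunger snap fully home there. Then lift the middle cassette straight up out from between its two neighbours and set it down gently, upright, on the floor of the open half of the aluminium aid case, and let go. Leave the two neighbouring cassettes in place.

Things in the scene. Friction and masses are not known exactly. Their poses are not given: they have to be found in the camera images.
- pivot (a point): Hinge axis of the keeper arm, at the top of the index plate, 126 mm above the counter. Axes of the fixed dock (base 235 x 190 mm): -x from the pivot over the middle cassette, +y the dock's left, z up. The dark steel index plate, 14 mm thick, under the arm has three slots 16 mm wide, 70 mm from the axis: towards -x, 45 degrees on towards +y, and 90 degrees on (at +y).
- keeper (a joint): Angle of the keeper arm (rad), an aluminium bar 32 mm wide reaching 182 mm from the pivot, underside 128 and top 140 mm above the counter. 0: over the middle cassette, first hole; grows clockwise from above, from dock -x towards dock +y; 0.785: second (next) hole; 1.571: third. Light friction, stays where left; 0.03 rad of play in a hole.
- plunger (a joint): Lift of the spring plunger (m) in the keeper arm. 0: pin home, 12 mm deep in a hole; 0.012: its tip rides on the plate; 0.020: upper stop. The spring pushes down with 6 N at 0, 10 N at 0.020. The arm turns only with the lift above 0.012; released over a hole, the pin snaps down by itself.
- knob (a point): Centre of the plunger's knob, an upright black cylinder of 34 mm diameter and 38 mm height, 70 mm from the pivot on the arm; 177 mm above the counter when the plunger is home (its top 196 mm: higher than anything else on the dock). Below it is a steel sleeve 26 mm in diameter, 16 mm high, on the arm. Turns and rises with arm and plunger.
- cassette_centre (a point): Centre of the middle cassette, 55 mm above its underside. Aluminium box 90 (x) x 54 (y) x 70 (z) mm; black grip block on top, 36 (x) x 16 (y) x 40 (z) mm, spans 15 to 55 mm above this point, 8 mm below the keeper bar. Tongues on both y faces (76 mm over both) sit in the neighbours' grooves, 2 mm play: it leaves only straight up, by 72 mm or more. About 0.45 kg.
- left_cassette_centre (a point): Centre of the cassette at the dock's +y side of the middle one (pitch 57 mm), same box and grip size as the middle one, grooved on the inner side, 0.8 kg. To be left in place.
- right_cassette_centre (a point): The same on the dock's -y side. To be left in place.
- bay (a point): Centre of the floor (6 mm above the counter) of the open half of the fixed aluminium aid case; x along the case (250 mm), y across it (150 mm). Bay 125 (x) x 140 (y) mm inside, walls to 65 mm above the counter; the half at +x is shut, 90 mm high. The case stands left or right of the dock, a closed red case of like size on the other side.
There are look-alikes about, which are no part of the job. What is shaped like the part that bears cassette_centre but blue or orange is not meant.

How it is judged:
By the outcome, as a careful person would: the job done as asked, in the order asked, and still so for the second after the job is handed in, with the robot touching nothing.
It also fails if it takes over 56 s, if anything falls off the work surface, if the arm or the gripper's body presses on something with over 40 N, if the wrist force passes 120 N, or if a joint passes its speed limit or range.

ROBOT

A 6-joint arm with a two-finger parallel gripper is mounted at the origin on the work surface. World frame = base frame: x ahead of the robot, y to its left, z up, the work surface at z = 0. Lengths are in m, angles in rad, forces in N, time in s.
With the tool pointing down it reaches from about 0.35 to 0.85 m from the base axis. Payload 8.1 kg.
Tool frame: the origin (TCP) lies between the finger pads; the fingertips stand 8 mm ahead of it and the grasp point (between the pads) lies 11 mm behind it (robot.tip_reach is the y of the fingertips in the tool frame, in m); y points along the fingers, z is the direction in which the jaws open and shut, and the axes are right-handed (so a half turn about y gives the same grasp; the last joint's range is limited). The gripper opens to 93 mm and grips with 3 to 60 N. Pads are 15 mm wide; open, the fingers measure 128 mm over their backs; the gripper's body (75 mm by 188 mm) begins 65 mm behind the grasp point.
Start: joints at [1.237, 0.13, 1.488, -0, 1.523, -0.085], TCP at [0.148, 0.582, 0.227] pointing down, gripper open.
Joint ranges: [-2.96, 2.96], [-0.89, 2.26], [0.02, 2.5], [-1.34, 4.48], [0, 2.73], [-2.66, 2.66]. Speed limits (rad/s): [2.39, 2.39, 2.79, 3.14, 3.14, 3.14].

INTERFACE

Orientations are given as a rotation vector (axis times angle).
In Python, from plant import robot gives the robot as it stands.
- The arm moves only by the tool carry_out, never from a script. Its argument "increments" is a list of rows, each an object with "linear": the shift along the tool's x, y, z in m, a list of three; "yaw": the turn about the tool's y in rad. A call has 1 to 5 rows; each row is the pose to reach, as a shift and turn from the pose measured when the call began, along the tool's axes at that moment; what a row does not reach only later rows make up. A row lasts 1/8 s, in which the tool goes at most 62.5 mm and 10.7 degrees, less where a joint would pass 70% of its speed; a pose out of reach is approached as far as the arm can. A call with a gripper value outside its range is refused whole. "gripper" is the opening, from 0 (shut) to 1 (fully open), set as the call begins (left out, the last holds). The fingers move at their own pace and stop on an object; "newtons" is the grip in N (left out, the last holds). Time passes only in rows, so rows that repeat a pose let the fingers close. It gives the time, the measured TCP pose, the force and the opening at its end, in the units of the state.
- robot.read_state(): the state, without advancing time (a new reading comes with each control period).
- robot.read_camera(name): name is "side" or "top" or "wrist"; returns the picture (400x640x3 uint8, blue, green, red); there is no depth.
- robot.camera_params(name): a dict with "fov_y" (degrees; the focal length in pixels is half the picture's height over the tangent of half this angle, whatever the lens; pixels are square), "cx", "cy" (the principal point, pixels), "R" (3x3) and "t" (3): a world point X has camera coordinates R X + t. Camera axes: x right, y down, z forward; pixel columns grow to the right and rows downward; lengths in m; the calibration is good to about 2 mm. The wrist camera is an equidistant fisheye: a pixel r from the principal point sees the ray r / f radians off the axis. A picture is of the moment at which its call begins: read the wrist's pose just before it. camera_params takes no time and is no camera call; for the wrist camera it gives the pose at the moment of the call.
- robot.close_job(): hands the job in, once; it reports no verdict.
The state is a dict: "t": time; "q": joint angles; "dq": joint speeds; "joint_torque": joint torques, N m; "tool_pos": TCP position; "orientation": TCP orientation; "force": force on the tool from outside, world axes, zero at the start; "wrist_torque": the same for the moment, N m; "opening": finger opening in m.
Only numpy, scipy, OpenCV 4.12 (cv2) and the standard library are available. Lean on these libraries where they do the work, as an engineer would, in place of code of your own. Each camera call takes 0.05 s, during which the arm holds its last target.

## Working session

There is one attempt and no reset: what is moved stays moved. The work goes in short steps, Python scripts to look and compute and a tool call to move; the robot and the scene stay as the last step left them, time stands still between calls to the robot, and variables do not carry over. Pictures are saved under pics/ and viewed, and the job is handed in when it is done.

Besides the shell and the picture viewer there is one more tool, called after ">>>" by a JSON object that holds its "op" and its "data". carry_out: Moves the arm, as the interface text tells. Its arguments: {"type":"object","properties":{"increments":{"type":"array","items":{"type":"object","properties":{"linear":{"type":"array","items":{"type":"number"}},"yaw":{"type":"number"}}}},"gripper":{"type":"number"},"newtons":{"type":"number"}},"required":["increments"]}

```bash
mkdir -p pics; ls; python3 - <<'E'
from plant import robot
import cv2
s=robot.read_state();print({k:s[k] for k in('t','tool_pos','orientation','opening')},robot.tip_reach)
for n in('side','top','wrist'):
    p=robot.camera_params(n);print(n,p)
    cv2.imwrite(f'pics/{n}0.png',robot.read_camera(n))
E
```

```text
pics
{'t': 0.0, 'tool_pos': array([0.1475352 , 0.58101001, 0.22561063]), 'orientation': array([-1.56372354,  0.19562686, -0.19505786]), 'opening': 0.09295092628117999} 0.008
side {'fov_y': 57.10997323881925, 'cx': 318.64438441314655, 'cy': 203.1758281532075, 'R': array([[ 0.91657528, -0.39963018,  0.01361858],
       [-0.25234301, -0.60451186, -0.75557158],
       [ 0.3101818 ,  0.68910168, -0.65492452]]), 't': array([-0.41781885,  0.2319633 ,  0.81946558])}
top {'fov_y': 44.38092601795825, 'cx': 317.10448887736396, 'cy': 195.94355806941437, 'R': array([[ 0.00766599, -0.99995519, -0.00555425],
       [-0.98692053, -0.0066714 , -0.16106941],
       [ 0.16102514,  0.00671636, -0.98692745]]), 't': array([0.01269718, 0.48121086, 1.4009644 ])}
wrist {'fov_y': 65.70646984690485, 'cx': 318.7998990566134, 'cy': 199.80577725571166, 'R': array([[ 0.24709839,  0.96898872, -0.00180075],
       [ 0.92615409, -0.23562803,  0.29447927],
       [ 0.28492279, -0.07443312, -0.95565617]]), 't': array([-0.59979731, -0.0326009 ,  0.39038377])}
```

View pics/top0.png

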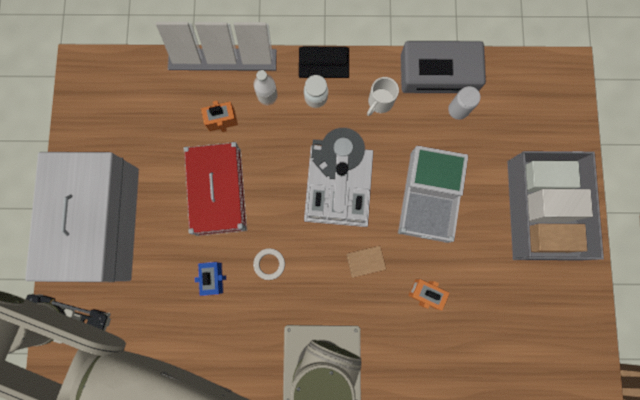

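View pics/side0.png

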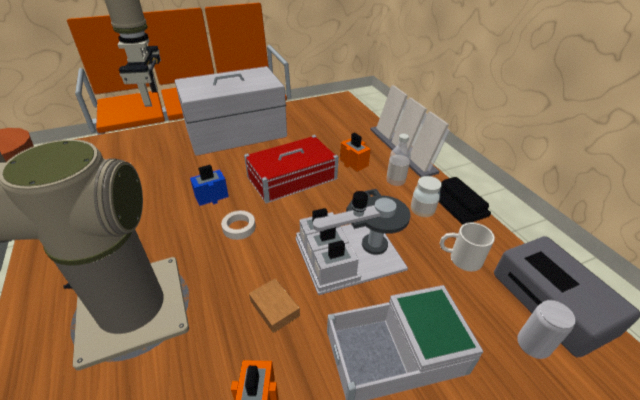

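View pics/wrist0.png

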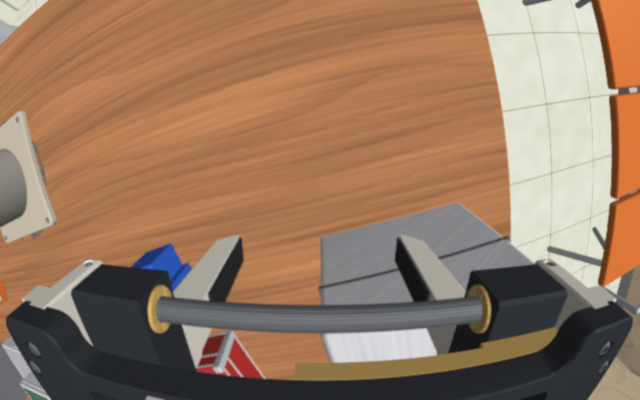

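The top view shows the dock at about (340,180), with the keeper arm pointing towards the robot. The aluminium case is on the right (grey open floor at about (430,215), green shut half at (440,170)) and the red case on the left. The blue (208,278) and orange (218,115), (430,295) cassettes are look-alikes. Next I'll enlarge the dock and the case.

```bash
python3 - <<'E'
import cv2
t=cv2.imread('pics/top0.png');s=cv2.imread('pics/side0.png')
cv2.imwrite('pics/top_d.png',cv2.resize(t[120:240,290:390],None,fx=5,fy=5,interpolation=cv2.INTER_CUBIC))
cv2.imwrite('pics/top_c.png',cv2.resize(t[140:250,390:480],None,fx=5,fy=5,interpolation=cv2.INTER_CUBIC))
cv2.imwrite('pics/side_d.png',cv2.resize(s[180:300,280:430],None,fx=5,fy=5,interpolation=cv2.INTER_CUBIC))
E
```

```text
(no output)
```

View pics/top_d.png

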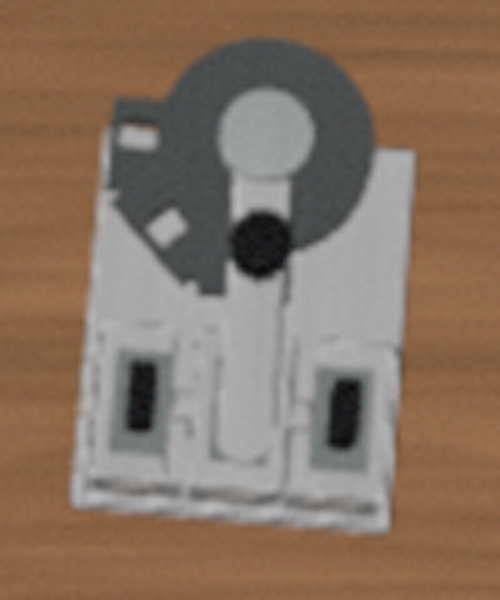

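View pics/top_c.png

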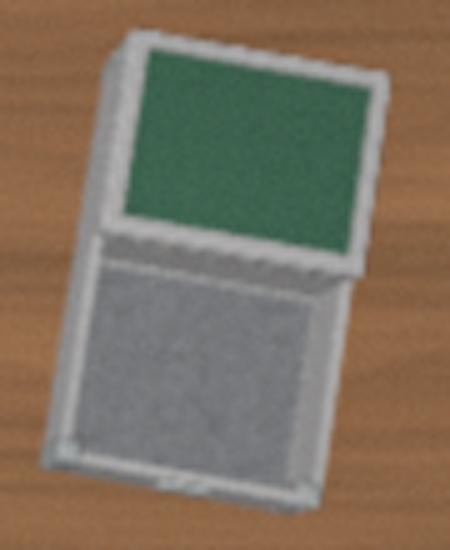

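View pics/side_d.png

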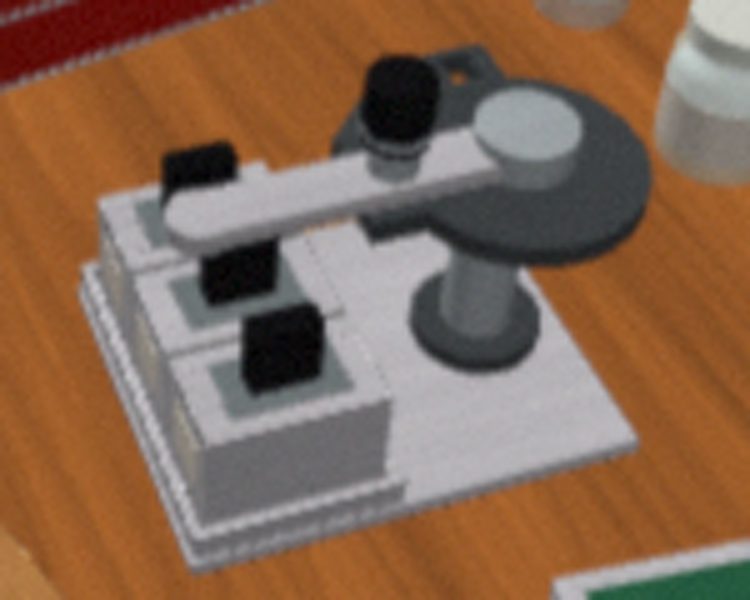

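```bash
cat > h.py <<'E'
import numpy as np,cv2
from scipy.optimize import least_squares
from scipy.spatial.transform import Rotation as Ro
def proj(p,X):
    X=np.atleast_2d(X)@np.array(p['R']).T+p['t']; f=200/np.tan(np.radians(p['fov_y']/2))
    if p.get('fish'):
        rr=np.hypot(X[:,0],X[:,1]);th=np.arctan2(rr,X[:,2]);return np.c_[p['cx']+f*th*X[:,0]/rr,p['cy']+f*th*X[:,1]/rr]
    return np.c_[p['cx']+f*X[:,0]/X[:,2],p['cy']+f*X[:,1]/X[:,2]]
def rot(a): c,s=np.cos(a),np.sin(a);return np.array([[c,-s,0],[s,c,0],[0,0,1]])
def cz(u,v,x0,y0,z): return ((u+.5)/z-.5+x0,(v+.5)/z-.5+y0)
E
python3 - <<'E'
from h import *
from plant import robot
P={n:robot.camera_params(n) for n in('side','top')}
T=lambda u,v:('top',cz(u,v,290,120,5)); S=lambda u,v:('side',cz(u,v,280,180,5))
# dock pts as function of gx
obs=[(T(262,243),lambda g:(-.07,0,.196)),(S(403,74),lambda g:(-.07,0,.196)),
(T(144,394),lambda g:(g,.057,.12)),(T(347,409),lambda g:(g,-.057,.12)),
(S(163,152),lambda g:(g-.018,.065,.12)),(S(283,310),lambda g:(g,-.057,.12)),
(S(235,147),lambda g:(g+.018,.065,.12)),
(S(165,215),lambda g:(-.182,0,.138)),(T(245,464),lambda g:(-.182,0,.134)),(T(139,136),lambda g:(0,.07,.126)),(T(168,228),lambda g:(-.0495,.0495,.126))]
def res(x):
    r=[]
    for (n,uv),f in obs: r.append(proj(P[n],rot(x[2])@f(x[3])+[x[0],x[1],0])[0]-uv)
    return np.ravel(r)
s=least_squares(res,[.65,-.05,0,-.15],loss='soft_l1');print(s.x);print(res(s.x).reshape(-1,2).round(2))
D=s.x
C=lambda u,v:('top',cz(u,v,390,140,5))
ob2=[(C(130,30),(.125,.075,.09)),(C(388,75),(.125,-.075,.09)),(C(362,272),(0,-.075,.09)),(C(103,227),(0,.075,.09)),(C(48,462),(-.125,.075,.065)),(C(318,500),(-.125,-.075,.065))]
ob2+=[(('side',a),b) for a,b in [((450,288),(.125,.075,.09)),((478,350),(.125,-.075,.09)),((388,302),(0,.075,.09)),((406,364),(0,-.075,.09)),((329,318),(-.125,.075,.065))]]
def r2(x): return np.ravel([proj(P[n],rot(x[2])@f+[x[0],x[1],0])[0]-uv for (n,uv),f in ob2])
s=least_squares(r2,[.55,-.3,0],loss='soft_l1');print(s.x);print(r2(s.x).reshape(-1,2).round(2))
E=s.x; print('bay',rot(E[2])@[-.0625,0,.006]+[E[0],E[1],0])
print('cass',rot(D[2])@[D[3],0,.065]+[D[0],D[1],0],'knob',rot(D[2])@[-.07,0,.177]+[D[0],D[1],0])
np.save('fit.npy',np.r_[D,E])
st=robot.read_state();print(Ro.from_rotvec(st['orientation']).as_matrix().round(3))
E
```

```text
[ 0.60145857 -0.05503725 -0.0741744  -0.14374425]
[[-0.04 -0.6 ]
 [-0.37 -0.24]
 [-0.17 -0.46]
 [ 0.35 -0.17]
 [-0.56 -0.31]
 [ 0.68  1.39]
 [-1.06 -2.41]
 [-0.33  1.3 ]
 [-0.68  0.22]
 [ 0.37 -0.05]
 [ 0.46 -0.69]]
[ 0.48741801 -0.31911998 -0.18020929]
[[ 0.45 -0.81]
 [ 0.64 -0.4 ]
 [-0.29  2.5 ]
 [-0.98  1.79]
 [ 1.54 -1.19]
 [-0.19  1.05]
 [-6.13 -4.4 ]
 [ 5.89  0.51]
 [-0.2  -7.35]
 [13.56  1.85]
 [-1.17 -4.51]]
bay [ 0.42593013 -0.30791776  0.006     ]
cass [ 0.45810956 -0.04438488  0.065     ] knob [ 0.53165105 -0.04984981  0.177     ]
[[ 0.969 -0.     0.246]
 [-0.246 -0.001  0.969]
 [-0.    -1.    -0.001]]
```

```bash
python3 - <<'E'
from h import *
from plant import robot
P={n:robot.camera_params(n) for n in('side','top')}
C=lambda u,v:('top',cz(u,v,390,140,5))
ob2=[(C(130,30),(.125,.075,.09)),(C(388,75),(.125,-.075,.09)),(C(362,272),(0,-.075,.09)),(C(103,227),(0,.075,.09)),(C(48,448),(-.125,.075,.065)),(C(322,492),(-.125,-.075,.065))]
def r2(x): return np.ravel([proj(P[n],rot(x[2])@f+[x[0],x[1],0])[0]-uv for (n,uv),f in ob2])
s=least_squares(r2,[.55,-.3,0]);print(s.x);print(r2(s.x).reshape(-1,2).round(2))
E=s.x;D=np.load('fit.npy')[:4]
np.save('fit.npy',np.r_[D,E])
def box(c,sz):return [(np.array(c)+np.array(a)*np.array(sz)/2,np.array(c)+np.array(b)*np.array(sz)/2) for a in np.ndindex(2,2,2) for b in np.ndindex(2,2,2) if sum(np.abs(np.subtract(a,b)))==1 for a,b in [((np.array(a)*2-1),(np.array(b)*2-1))]]
for n,(x0,y0,w,h) in {'top':(290,120,190,130),'side':(280,180,210,220)}.items():
    z=4 if n=='top' else 2.7
    im=cv2.imread(f'pics/{n}0.png')[y0:y0+h,x0:x0+w];im=cv2.resize(im,None,fx=z,fy=z,interpolation=cv2.INTER_CUBIC)
    def dr(segs,B,col):
        for a,b in segs:
            q=proj(P[n],np.array([rot(B[2])@a+[B[0],B[1],0],rot(B[2])@b+[B[0],B[1],0]]))
            q=((q-[x0,y0]+.5)*z-.5).round().astype(int);cv2.line(im,tuple(map(int,q[0])),tuple(map(int,q[1])),col,1,cv2.LINE_AA)
    dr(box((.0625,0,.045),(.125,.15,.09)),E,(0,0,255));dr(box((-.0625,0,.0325),(.125,.15,.065)),E,(0,255,255))
    for y in(-.057,0,.057): dr(box((D[3],y,.1),(.036,.016,.04)),D,(0,255,0));dr(box((D[3],y,.045),(.09,.054,.07)),D,(255,0,0))
    dr(box((-.091,0,.134),(.182,.032,.012)),D,(0,0,255)); dr(box((-.07,0,.177),(.034,.034,.038)),D,(255,255,0))
    cv2.imwrite(f'pics/ov_{n}.png',im)
E
```

```text
[ 0.49100872 -0.31905936 -0.17662024]
[[ 0.23 -1.96]
 [ 0.42 -1.74]
 [-0.35  1.15]
 [-1.04  0.64]
 [ 1.64  0.47]
 [-0.89  1.31]]
```

View pics/ov_top.png

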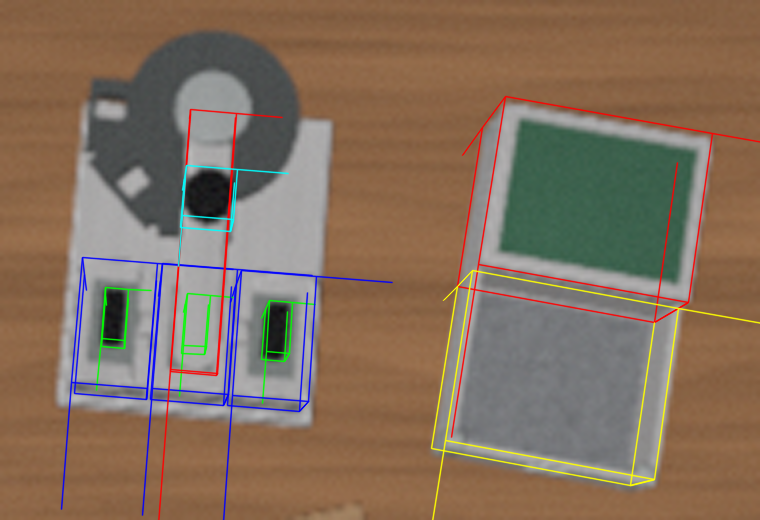

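View pics/ov_side.png

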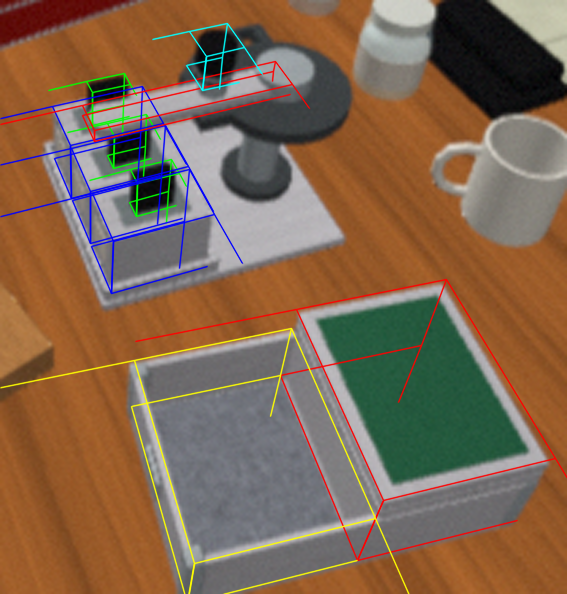

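```bash
cat >> h.py <<'E'
def inc(s,pos,ang):
    R=Ro.from_rotvec(s['orientation']).as_matrix()
    l=R.T@(np.array(pos)-s['tool_pos']); a=np.arctan2(R[1,2],R[0,2])
    d=(a-np.radians(ang)); d=(d+np.pi/2)%np.pi-np.pi/2
    print('t',round(s['t'],2),'pos',s['tool_pos'].round(4),'zang',round(float(np.degrees(a)),2),'F',s['force'].round(1),'open',round(s['opening'],4),'-> linear',l.round(4),'yaw',round(float(d),3))
E
python3 - <<'E'
from h import *
from plant import robot
s=robot.read_state(); inc(s,(.515,-.049,.29),85.75)
E
```

```text
t 0.15 pos [0.1476 0.5811 0.2258] zang 75.74 F [ 0.   0.5 -0.3] open 0.0929 -> linear [ 0.5113 -0.0635 -0.5203] yaw -0.175
```

>>> {"op": "carry_out", "data": {"increments": [{"linear": [0.01,-0.05,-0.02],"yaw": 0},{"linear": [0.05,-0.064,-0.06],"yaw": 0},{"linear": [0.09,-0.064,-0.1],"yaw": -0.05},{"linear": [0.13,-0.064,-0.14],"yaw": -0.1},{"linear": [0.17,-0.064,-0.18],"yaw": -0.175}], "gripper": 1, "newtons": 30}}

```text
t: 0.78
tool_pos: [0.2685, 0.3633, 0.2899]
orientation: [-1.572, 0.056, -0.056]
force: [0.7, 1.0, 0.1]
opening: 0.0926
```

```bash
python3 - <<'E'
from h import *
from plant import robot
s=robot.read_state(); inc(s,(.515,-.049,.29),85.75)
E
```

```text
t 0.78 pos [0.2685 0.3633 0.2899] zang 85.92 F [0.7 1.  0.1] open 0.0926 -> linear [ 0.2752  0.0004 -0.3937] yaw 0.003
```

>>> {"op": "carry_out", "data": {"increments": [{"linear": [0.035,0,-0.05]},{"linear": [0.07,0,-0.1]},{"linear": [0.105,0,-0.15]},{"linear": [0.14,0,-0.2]},{"linear": [0.175,0,-0.25]}]}}

```text
$.increments[0]: bad value
```

>>> {"op": "carry_out", "data": {"increments": [{"linear": [0.035,0,-0.05]},{"linear": [0.07,0,-0.1]},{"linear": [0.095,0,-0.135]},{"linear": [0.1,0,-0.143]},{"linear": [0.1,0,-0.143]}]}}

```text
$.increments[0]: bad value
```

```bash
python3 - <<'E'
from h import *
from plant import robot
s=robot.read_state(); inc(s,(.5317,-.0498,.25),85.75)
p=robot.camera_params('wrist');p['fish']=1
im=robot.read_camera('wrist');cv2.imwrite('pics/w1.png',im)
np.save('w1.npy',p,allow_pickle=True)
D=np.load('fit.npy')
for X in [(-.07,0,.196),(0,.07,.126),(-.0495,.0495,.126),(D[3],.057,.12),(D[3],-.057,.12),(-.182,0,.14)]:
    print(X,proj(p,rot(D[2])@X+[D[0],D[1],0]).round(1))
E
```

```text
t 0.78 pos [0.2685 0.3633 0.2899] zang 85.92 F [0.7 1.  0.1] open 0.0926 -> linear [ 0.2919  0.0404 -0.3932] yaw 0.003
(-0.07, 0, 0.196) [[ 81.2 371.7]]
(0, 0.07, 0.126) [[142.5 380.2]]
(-0.0495, 0.0495, 0.126) [[124.7 360. ]]
(np.float64(-0.14374425262547605), 0.057, 0.12) [[112.1 317.9]]
(np.float64(-0.14374425262547605), -0.057, 0.12) [[ 66.7 307.2]]
(-0.182, 0, 0.14) [[ 74.  300.2]]
```

View pics/w1.png

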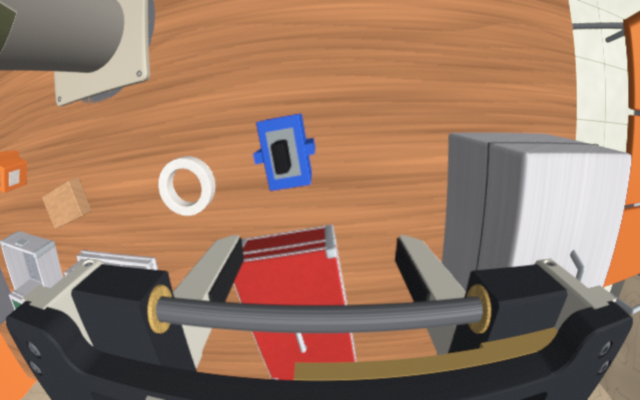

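The moves were refused because every row needs a yaw value, so I'll resend them with one.

>>> {"op": "carry_out", "data": {"increments": [{"linear": [0.035,0,-0.05],"yaw": 0},{"linear": [0.07,0,-0.1],"yaw": 0},{"linear": [0.105,0,-0.15],"yaw": 0},{"linear": [0.14,0,-0.2],"yaw": 0},{"linear": [0.175,0,-0.25],"yaw": 0}]}}

```text
t: 1.45
tool_pos: [0.4295, 0.0954, 0.2915]
orientation: [-1.574, 0.053, -0.056]
force: [0.9, 0.9, 0.2]
opening: 0.0931
```

>>> {"op": "carry_out", "data": {"increments": [{"linear": [0.035,0,-0.05],"yaw": 0},{"linear": [0.04,0,-0.1],"yaw": 0},{"linear": [0.045,0,-0.14],"yaw": 0},{"linear": [0.045,0,-0.143],"yaw": 0},{"linear": [0.045,0,-0.143],"yaw": 0}]}}

```text
t: 2.08
tool_pos: [0.4644, -0.0501, 0.292]
orientation: [-1.574, 0.054, -0.057]
force: [-0.1, -0.3, 0.1]
opening: 0.093
```

```bash
python3 - <<'E'
from h import *
from plant import robot
s=robot.read_state(); inc(s,(.5317,-.0498,.25),85.75)
p=robot.camera_params('wrist');p['fish']=1
im=robot.read_camera('wrist');cv2.imwrite('pics/w2.png',im)
np.save('w2.npy',p,allow_pickle=True)
D=np.load('fit.npy')
for X in [(-.07,0,.196),(0,.07,.126),(-.0495,.0495,.126),(D[3],.057,.12),(D[3],-.057,.12),(-.182,0,.14)]:
    print(X,proj(p,rot(D[2])@X+[D[0],D[1],0]).round(1))
E
```

```text
t 2.08 pos [ 0.4644 -0.0501  0.292 ] zang 85.98 F [-0.1 -0.3  0.1] open 0.093 -> linear [0.067  0.0421 0.0052] yaw 0.004
(-0.07, 0, 0.196) [[323.7 273.5]]
(0, 0.07, 0.126) [[378.2 291.8]]
(-0.0495, 0.0495, 0.126) [[364.9 257.6]]
(np.float64(-0.14374425262547605), 0.057, 0.12) [[375.4 178.3]]
(np.float64(-0.14374425262547605), -0.057, 0.12) [[271.4 177.8]]
(-0.182, 0, 0.14) [[323.9 145.1]]
```

View pics/w2.png

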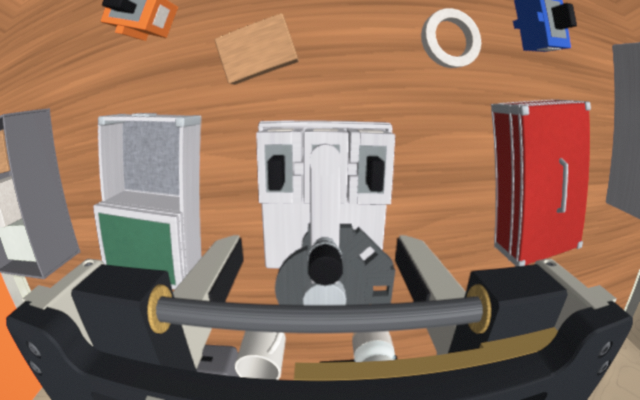

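The wrist view agrees to a few pixels: knob at about (325,266), grips at (277,173) and (375,173), slots at (368,253) and (380,290). I'll zoom in to refine.

```bash
python3 - <<'E'
import cv2
t=cv2.imread('pics/w2.png')
cv2.imwrite('pics/w2d.png',cv2.resize(t[110:310,245:405],None,fx=4,fy=4,interpolation=cv2.INTER_CUBIC)[:600])
cv2.imwrite('pics/w2k.png',cv2.resize(t[220:310,265:405],None,fx=5,fy=5,interpolation=cv2.INTER_CUBIC))
cv2.imwrite('pics/w2c.png',cv2.resize(t[100:220,85:215],None,fx=5,fy=5,interpolation=cv2.INTER_CUBIC))
E
```

```text
(no output)
```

View pics/w2d.png

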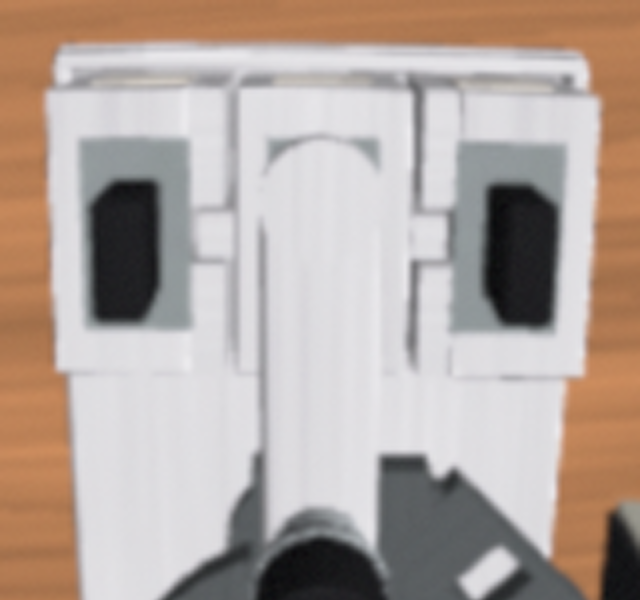

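View pics/w2k.png

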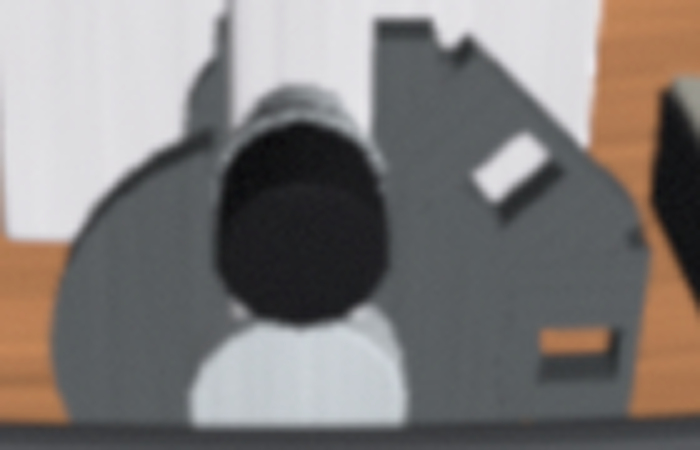

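View pics/w2c.png

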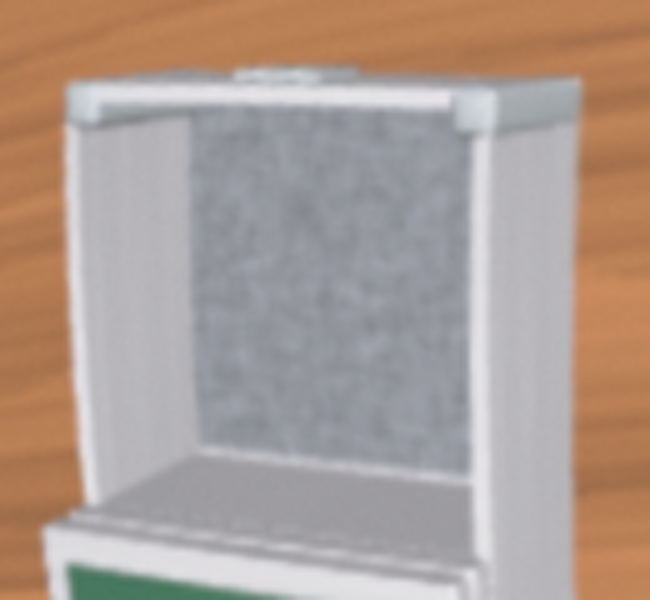

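```bash
cat > fit2.py <<'E'
from h import *
from plant import robot
P={n:robot.camera_params(n) for n in('side','top')};P['w']=np.load('w2.npy',allow_pickle=True).item()
T=lambda u,v:('top',cz(u,v,290,120,5)); S=lambda u,v:('side',cz(u,v,280,180,5));W=lambda u,v:('w',cz(u,v,245,110,4));K=lambda u,v:('w',cz(u,v,265,220,5))
obs=[(T(262,243),(0,-.07,0,.196)),(S(403,74),(0,-.07,0,.196)),(T(144,394),(1,0,.057,.12)),(T(347,409),(1,0,-.057,.12)),
(S(163,152),(1,-.018,.065,.12)),(T(139,136),(0,0,.07,.126)),(T(168,228),(0,-.0495,.0495,.126)),
(W(90,205),(1,-.018,-.065,.12)),(W(92,320),(1,.018,-.065,.12)),(W(138,320),(1,.018,-.049,.12)),(W(557,205),(1,-.018,.065,.12)),(W(557,325),(1,.018,.065,.12)),(W(500,325),(1,.018,.049,.12)),
(W(48,90),(1,-.045,-.084,.08)),(W(58,370),(1,.045,-.084,.08)),(W(602,97),(1,-.045,.084,.08)),(W(583,377),(1,.045,.084,.08)),
(W(323,137),(0,-.182,0,.134)),(K(302,255),(0,-.07,0,.196)),(K(517,176),(0,-.0495,.0495,.126)),(K(578,355),(0,0,.07,.126))]
def run(sel):
    o=[x for x in obs if x[0][0] in sel]
    def res(x): return np.ravel([proj(P[n],rot(x[2])@[f[0]*x[3]+f[1],f[2],f[3]]+[x[0],x[1],0])[0]-uv for (n,uv),f in o])
    s=least_squares(res,[.6,-.05,0,-.15],loss='soft_l1');print(sel,s.x.round(4));print(res(s.x).reshape(-1,2).round(1).tolist());return s.x
run(['top','side']);run(['w']);D=run(['top','side','w'])
C=lambda u,v:('top',cz(u,v,390,140,5));V=lambda u,v:('w',cz(u,v,85,100,5))
ob2=[(C(130,30),(.125,.075,.09)),(C(388,75),(.125,-.075,.09)),(C(362,272),(0,-.075,.09)),(C(103,227),(0,.075,.09)),(C(48,448),(-.125,.075,.065)),(C(322,492),(-.125,-.075,.065)),
(V(68,85),(-.125,-.075,.065)),(V(580,80),(-.125,.075,.065)),(V(45,525),(0,-.075,.09)),(V(200,448),(0,-.07,.006))]
def run2(sel):
    o=[x for x in ob2 if x[0][0] in sel]
    def r2(x): return np.ravel([proj(P[n],rot(x[2])@f+[x[0],x[1],0])[0]-uv for (n,uv),f in o])
    s=least_squares(r2,[.55,-.3,0]);print(sel,s.x.round(4));print(r2(s.x).reshape(-1,2).round(1).tolist());return s.x
run2(['top']);run2(['w']);E=run2(['top','w'])
np.save('fit.npy',np.r_[D,E])
w=lambda B,X:(rot(B[2])@X+[B[0],B[1],0]).round(4)
print('knob',w(D,[-.07,0,.177]),'knob45',w(D,[-.0495,.0495,.177]),'cass',w(D,[D[3],0,.065]),'bay',w(E,[-.0625,0,.006]),np.degrees(D[2]),np.degrees(E[2]))
E
python3 fit2.py
```

```text
['top', 'side'] [ 0.6009 -0.0546 -0.0693 -0.1433]
[[-0.1, -0.4], [-0.6, -0.2], [-0.1, -0.3], [0.5, -0.2], [-0.7, -0.2], [0.2, 0.3], [0.4, -0.4]]
['w'] [ 0.5991 -0.0529 -0.0775 -0.1442]
[[-1.4, -2.1], [-0.7, 1.2], [2.0, 1.3], [1.8, -1.0], [-0.1, 0.8], [0.1, 0.7], [-1.3, -0.8], [-0.9, 0.7], [0.0, -1.2], [0.4, -0.1], [1.0, -1.9], [1.0, 0.6], [-1.2, 1.1], [-0.3, -0.3]]
['top', 'side', 'w'] [ 0.5995 -0.0532 -0.0778 -0.1444]
[[-0.8, 0.1], [-1.6, -0.6], [-1.0, 0.4], [-0.5, 0.8], [-1.8, -0.7], [-0.3, 0.5], [-0.3, -0.1], [-1.6, -1.9], [-0.9, 1.4], [1.8, 1.4], [1.6, -0.8], [-0.4, 1.1], [-0.2, 0.9], [-1.4, -0.7], [-1.1, 0.9], [-0.2, -1.0], [0.2, 0.1], [0.8, -1.5], [0.7, 1.0], [-1.5, 1.4], [-0.5, -0.0]]
['top'] [ 0.491  -0.3191 -0.1766]
[[0.2, -2.0], [0.4, -1.7], [-0.3, 1.1], [-1.0, 0.6], [1.6, 0.5], [-0.9, 1.3]]
['w'] [ 0.487  -0.3059 -0.1899]
[[5.5, -0.8], [-8.7, 3.0], [3.4, -2.3], [4.0, -1.6]]
['top', 'w'] [ 0.4882 -0.3116 -0.2009]
[[-1.2, -1.4], [-1.2, 0.0], [-3.0, 2.7], [-3.5, 1.0], [-1.9, 0.6], [-4.6, 2.7], [3.5, 0.2], [-11.5, 5.2], [1.0, -1.9], [1.6, -1.1]]
knob [ 0.5297 -0.0478  0.177 ] knob45 [ 0.554 -0.     0.177] cass [ 0.4556 -0.042   0.065 ] bay [ 0.427  -0.2991  0.006 ] -4.457274492482349 -11.51103861750393
```

```bash
python3 - <<'E'
from h import *
from plant import robot
inc(robot.read_state(),(.530,-.0485,.17),85.6)
E
```

```text
t 2.12 pos [ 0.4644 -0.0496  0.2921] zang 86.04 F [0.2 0.2 0.3] open 0.0929 -> linear [0.0651 0.1222 0.0061] yaw 0.008
```

>>> {"op": "carry_out", "data": {"increments": [{"linear": [0.04,0,0.004],"yaw": 0.008},{"linear": [0.065,0.03,0.006],"yaw": 0.008},{"linear": [0.065,0.065,0.006],"yaw": 0.008},{"linear": [0.065,0.09,0.006],"yaw": 0.008},{"linear": [0.065,0.1,0.006],"yaw": 0.008}]}}

```text
t: 2.75
tool_pos: [0.5289, -0.0468, 0.1904]
orientation: [-1.573, 0.059, -0.058]
force: [1.1, 0.7, -0.2]
opening: 0.0932
```

```bash
python3 - <<'E'
from h import *
from plant import robot
cv2.imwrite('pics/w3.png',robot.read_camera('wrist'));cv2.imwrite('pics/s3.png',cv2.resize(robot.read_camera('side')[80:300,240:480],None,fx=2.6,fy=2.6))
inc(robot.read_state(),(.530,-.0485,.17),85.6)
E
```

```text
t 2.85 pos [ 0.5293 -0.0474  0.1914] zang 85.67 F [-0.9  0.2 -0.3] open 0.0929 -> linear [ 0.0008  0.0214 -0.001 ] yaw 0.001
```

View pics/w3.png

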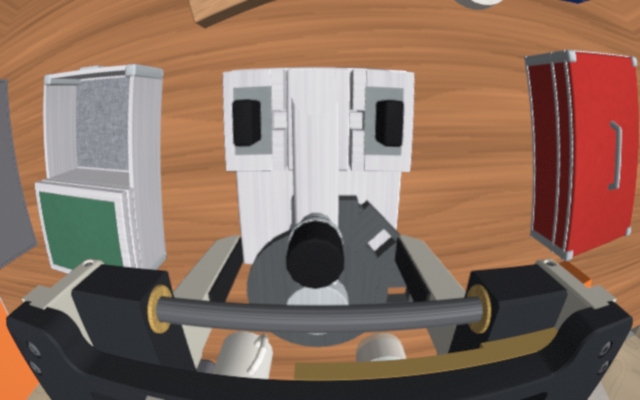

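View pics/s3.png

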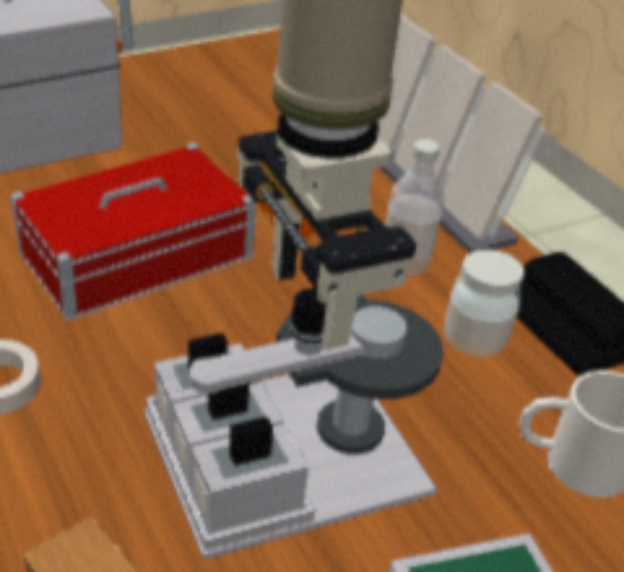

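>>> {"op": "carry_out", "data": {"increments": [{"linear": [0.001,0.011,-0.001],"yaw": 0},{"linear": [0.001,0.021,-0.001],"yaw": 0},{"linear": [0.001,0.021,-0.001],"yaw": 0}]}}

```text
t: 3.22
tool_pos: [0.5297, -0.0485, 0.1695]
orientation: [-1.573, 0.06, -0.059]
force: [-0.1, -0.8, 0.1]
opening: 0.0925
```

>>> {"op": "carry_out", "data": {"increments": [{"linear": [0,0,0],"yaw": 0},{"linear": [0,0,0],"yaw": 0},{"linear": [0,0,0],"yaw": 0},{"linear": [0,0,0],"yaw": 0},{"linear": [0,0,0],"yaw": 0}], "gripper": 0, "newtons": 30}}

```text
t: 3.85
tool_pos: [0.5297, -0.0485, 0.1696]
orientation: [-1.573, 0.06, -0.059]
force: [-0.3, -0.8, 0.2]
opening: 0.0475
```

```bash
python3 - <<'E'
from h import *
from plant import robot
inc(robot.read_state(),(.530,-.0485,.17),85.6)
cv2.imwrite('pics/s4.png',cv2.resize(robot.read_camera('side')[80:300,240:480],None,fx=2.6,fy=2.6))
cv2.imwrite('pics/w4.png',robot.read_camera('wrist'))
E
```

```text
t 3.85 pos [ 0.5297 -0.0485  0.1696] zang 85.66 F [-0.3 -0.8  0.2] open 0.0475 -> linear [ 0.0003 -0.0004 -0.    ] yaw 0.001
```

View pics/s4.png

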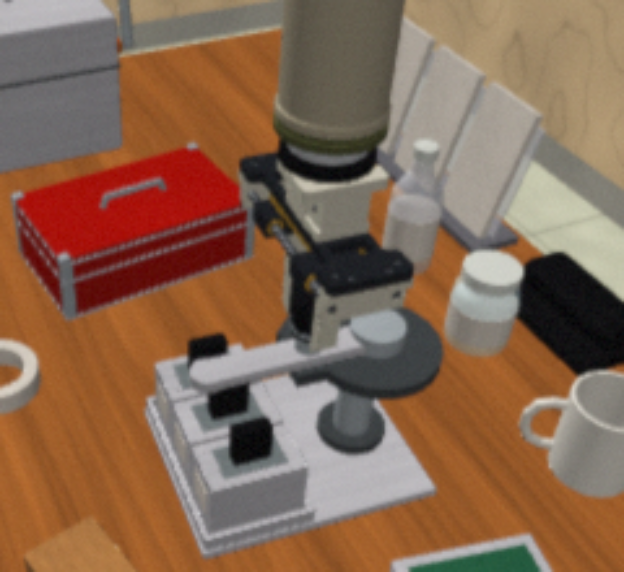

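View pics/w4.png

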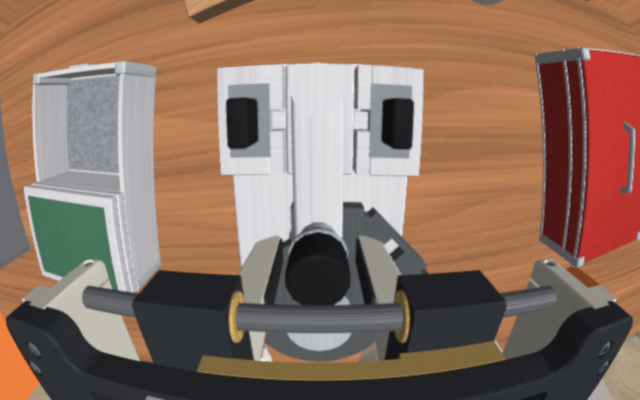

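The fingers are closing evenly on the knob, so I'll let them finish.

>>> {"op": "carry_out", "data": {"increments": [{"linear": [0,0,0],"yaw": 0},{"linear": [0,0,0],"yaw": 0},{"linear": [0,0,0],"yaw": 0},{"linear": [0,0,0],"yaw": 0}]}}

```text
t: 4.45
tool_pos: [0.5297, -0.0485, 0.1695]
orientation: [-1.573, 0.06, -0.059]
force: [-0.8, -0.9, 0.5]
opening: 0.0333
```

>>> {"op": "carry_out", "data": {"increments": [{"linear": [0,-0.006,0],"yaw": 0},{"linear": [0,-0.012,0],"yaw": 0},{"linear": [0,-0.0165,0],"yaw": 0},{"linear": [0,-0.0165,0],"yaw": 0}]}}

```text
t: 4.95
tool_pos: [0.5295, -0.0485, 0.186]
orientation: [-1.573, 0.061, -0.058]
force: [3.3, -1.9, -11.0]
opening: 0.0336
```

```bash
python3 - <<'E'
from h import *
from plant import robot
s=robot.read_state();R=Ro.from_rotvec(s['orientation']).as_matrix()
D=np.load('fit.npy')[:4];inc(s,s['tool_pos'],85.6)
r0=rot(D[2])@[-.07,0,0]
piv=s['tool_pos']-r0;print('pivot',piv,'fit',D[:2])
for d in(9,18,27,36,45):
    l=R.T@(rot(-np.radians(d))@r0-r0);print(d,l.round(4),round(np.radians(d),3))
cv2.imwrite('pics/s5.png',cv2.resize(robot.read_camera('side')[80:300,240:480],None,fx=2.6,fy=2.6))
E
```

```text
t 4.95 pos [ 0.5295 -0.0485  0.186 ] zang 85.66 F [  3.3  -1.9 -11. ] open 0.0336 -> linear [0. 0. 0.] yaw 0.001
pivot [ 0.59931828 -0.05389105  0.1859552 ] fit [ 0.59953544 -0.05322651]
9 [ 0.0009 -0.      0.0109] 0.157
18 [ 0.0035 -0.0001  0.0216] 0.314
27 [ 0.0077 -0.0001  0.0318] 0.471
36 [ 0.0134 -0.0002  0.0411] 0.628
45 [ 0.0206 -0.0002  0.0495] 0.785
```

View pics/s5.png

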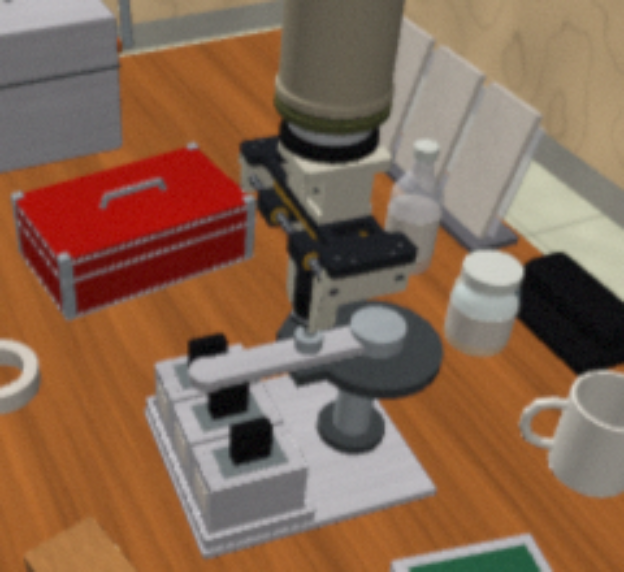

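The plunger is up, with about 11 N of spring load. Next is the 45° swing.

>>> {"op": "carry_out", "data": {"increments": [{"linear": [0.0003,0,0.006],"yaw": 0.08},{"linear": [0.001,0,0.011],"yaw": 0.157},{"linear": [0.002,0,0.0165],"yaw": 0.236},{"linear": [0.0035,0,0.0216],"yaw": 0.314},{"linear": [0.0055,0,0.0267],"yaw": 0.393}]}}

```text
t: 5.62
tool_pos: [0.537, -0.0217, 0.1852]
orientation: [-1.542, 0.37, -0.368]
force: [5.0, 0.7, -10.1]
opening: 0.0336
```

```bash
cat > sw.py <<'E'
from h import *
from plant import robot
import sys
s=robot.read_state();R=Ro.from_rotvec(s['orientation']).as_matrix()
D=np.load('fit.npy')[:4];piv=np.array([.5993,-.0539]);r=s['tool_pos'][:2]-piv
print('dock angle',np.degrees(np.pi-np.arctan2(r[1],r[0])+D[2])%360,'r',np.hypot(*r))
for d in map(float,sys.argv[1:]):
    a=np.pi-np.radians(d)+D[2]
    inc(s,[*(piv+.07*np.array([np.cos(a),np.sin(a)])),.186],np.degrees(D[2])+90.04-d)
E
python3 sw.py 30 38 45
```

```text
dock angle 22.889388946377014 r 0.07014714131242569
t 5.62 pos [ 0.537  -0.0217  0.1852] zang 63.02 F [  5.    0.7 -10.1] open 0.0336 -> linear [ 0.0007 -0.0008  0.0087] yaw 0.13
t 5.62 pos [ 0.537  -0.0217  0.1852] zang 63.02 F [  5.    0.7 -10.1] open 0.0336 -> linear [ 0.0027 -0.0008  0.0182] yaw 0.269
t 5.62 pos [ 0.537  -0.0217  0.1852] zang 63.02 F [  5.    0.7 -10.1] open 0.0336 -> linear [ 0.0055 -0.0009  0.0263] yaw 0.392
```

>>> {"op": "carry_out", "data": {"increments": [{"linear": [0.0003,-0.001,0.005],"yaw": 0.075},{"linear": [0.001,-0.001,0.0105],"yaw": 0.157},{"linear": [0.0022,-0.001,0.016],"yaw": 0.236},{"linear": [0.0035,-0.001,0.0213],"yaw": 0.314},{"linear": [0.0055,-0.001,0.0263],"yaw": 0.392}]}}

```text
t: 6.25
tool_pos: [0.5541, 0.0002, 0.1858]
orientation: [-1.465, 0.676, -0.674]
force: [4.9, 2.1, -10.2]
opening: 0.0335
```

```bash
python3 sw.py 45; python3 - <<'E'
from h import *
from plant import robot
cv2.imwrite('pics/s6.png',cv2.resize(robot.read_camera('side')[80:300,240:480],None,fx=2.6,fy=2.6))
cv2.imwrite('pics/t6.png',cv2.resize(robot.read_camera('top')[120:240,290:410],None,fx=5,fy=5))
E
```

```text
dock angle 45.664900366960964 r 0.070537593248846
t 6.25 pos [5.541e-01 2.000e-04 1.858e-01] zang 40.47 F [  4.9   2.1 -10.2] open 0.0335 -> linear [ 0.0005 -0.0002 -0.0008] yaw -0.002
```

View pics/s6.png

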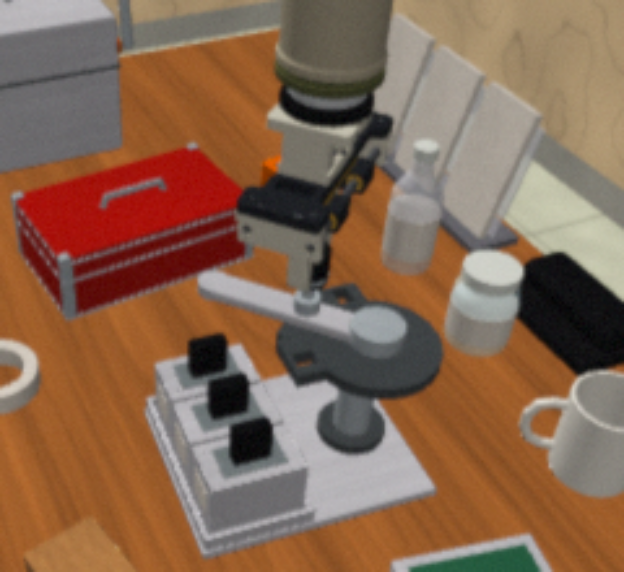

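View pics/t6.png

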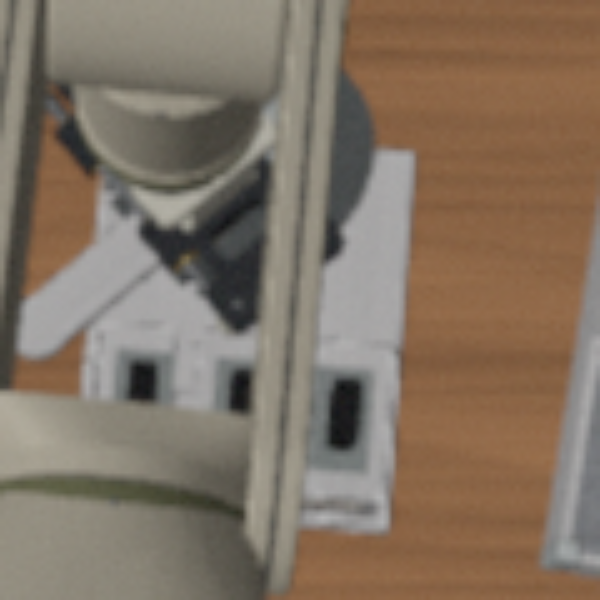

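The arm is visibly swung off the middle cassette. I'll lower the gripped plunger into the middle hole, watching the force.

>>> {"op": "carry_out", "data": {"increments": [{"linear": [0.0003,0,-0.0008],"yaw": 0},{"linear": [0.0003,0.006,-0.0008],"yaw": 0},{"linear": [0.0003,0.012,-0.0008],"yaw": 0},{"linear": [0.0003,0.016,-0.0008],"yaw": 0},{"linear": [0.0003,0.016,-0.0008],"yaw": 0}]}}

```text
t: 6.98
tool_pos: [0.5542, 0.0003, 0.1699]
orientation: [-1.464, 0.675, -0.674]
force: [5.5, 3.3, -6.8]
opening: 0.0337
```

>>> {"op": "carry_out", "data": {"increments": [{"linear": [0,0,0],"yaw": 0},{"linear": [0,0,0],"yaw": 0},{"linear": [0,0,0],"yaw": 0},{"linear": [0,0,0],"yaw": 0},{"linear": [0,0,0],"yaw": 0}], "gripper": 1}}

```text
t: 7.6
tool_pos: [0.5542, 0.0002, 0.1699]
orientation: [-1.464, 0.675, -0.674]
force: [0.3, -0.1, -0.4]
opening: 0.0791
```

>>> {"op": "carry_out", "data": {"increments": [{"linear": [0,0,0],"yaw": 0},{"linear": [0,-0.01,0],"yaw": 0},{"linear": [0,-0.04,0],"yaw": 0},{"linear": [0,-0.09,0],"yaw": 0},{"linear": [0,-0.12,0],"yaw": 0}]}}

```text
t: 8.22
tool_pos: [0.555, 0.0002, 0.2937]
orientation: [-1.463, 0.672, -0.677]
force: [0.4, -0.2, 0.1]
opening: 0.0934
```

```bash
python3 - <<'E'
from h import *
from plant import robot
D=np.load('fit.npy')
s=robot.read_state()
inc(s,(.43,-.055,.29),85.6)
cv2.imwrite('pics/s7.png',cv2.resize(robot.read_camera('side')[150:300,280:480],None,fx=3.5,fy=3.5,interpolation=cv2.INTER_CUBIC))
E
```

```text
t 8.22 pos [5.550e-01 2.000e-04 2.937e-01] zang 40.53 F [ 0.4 -0.2  0.1] open 0.0934 -> linear [-0.0393  0.0034 -0.1309] yaw -0.787
```

View pics/s7.png

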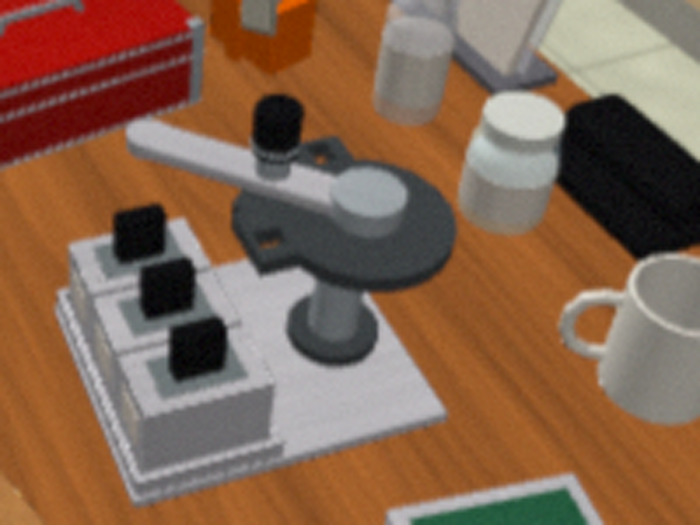

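>>> {"op": "carry_out", "data": {"increments": [{"linear": [-0.008,0,-0.026],"yaw": -0.16},{"linear": [-0.016,0,-0.052],"yaw": -0.32},{"linear": [-0.024,0,-0.078],"yaw": -0.48},{"linear": [-0.032,0,-0.105],"yaw": -0.64},{"linear": [-0.039,0,-0.131],"yaw": -0.787}], "gripper": 0.45}}

```text
t: 8.9
tool_pos: [0.4305, -0.0557, 0.2973]
orientation: [-1.571, 0.049, -0.063]
force: [0.8, -0.1, 0.3]
opening: 0.0475
```

>>> {"op": "carry_out", "data": {"increments": [{"linear": [0,0,0],"yaw": 0},{"linear": [0,0,0],"yaw": 0}]}}

```text
t: 9.15
tool_pos: [0.431, -0.0556, 0.2977]
orientation: [-1.571, 0.05, -0.066]
force: [-0.4, -0.1, -0.8]
opening: 0.042
```

```bash
python3 - <<'E'
from h import *
from plant import robot
s=robot.read_state(); inc(s,(.4556,-.042,.16),85.6)
p=robot.camera_params('wrist');p['fish']=1
im=robot.read_camera('wrist');cv2.imwrite('pics/w8.png',im)
np.save('w8.npy',p,allow_pickle=True)
D=np.load('fit.npy')
for y in(-.057,0,.057):
    print([proj(p,rot(D[2])@(D[3]+dx,y+dy,.12)+[D[0],D[1],0]).round(1).tolist() for dx,dy in [(-.018,-.008),(-.018,.008),(.018,-.008),(.018,.008)]])
a=np.radians(45)
for l in(0,.012): 
    X=rot(D[2])@(-.07*np.cos(a),.07*np.sin(a),.196+l)+[D[0],D[1],0]
    print(l,proj(p,X),proj(robot.camera_params('side'),X),proj(robot.camera_params('top'),X))
t=robot.read_camera('top');cv2.imwrite('pics/t8.png',t)
cv2.imwrite('pics/w8z.png',cv2.resize(im[110:310,220:420],None,fx=3,fy=3,interpolation=cv2.INTER_CUBIC))
E
```

```text
t 9.15 pos [ 0.431  -0.0556  0.2977] zang 85.77 F [-0.4 -0.1 -0.8] open 0.042 -> linear [0.0221 0.138  0.0155] yaw 0.003
[[[274.0, 185.9]], [[288.1, 185.9]], [[275.2, 216.0]], [[289.0, 216.1]]]
[[[324.9, 186.0]], [[339.2, 186.1]], [[324.6, 216.3]], [[338.5, 216.3]]]
[[[375.4, 186.3]], [[389.2, 186.4]], [[373.6, 216.3]], [[387.0, 216.2]]]
0 [[379.71815147 310.04912393]] [[358.11471618 179.36175508]] [[323.11191395 159.21091214]]
0.012 [[381.62891604 317.12002837]] [[358.54773431 175.24590515]] [[323.14185139 158.13476896]]
```

View pics/w8.png

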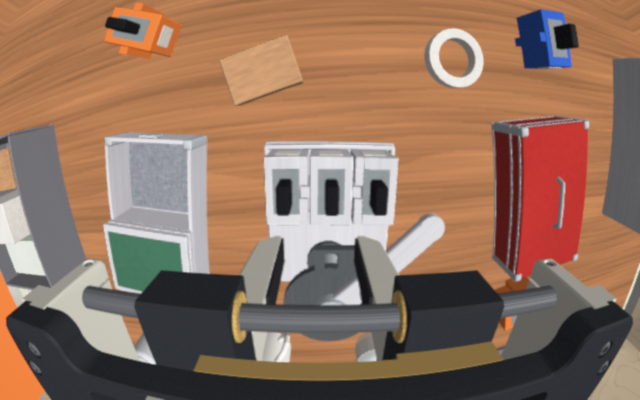

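View pics/w8z.png

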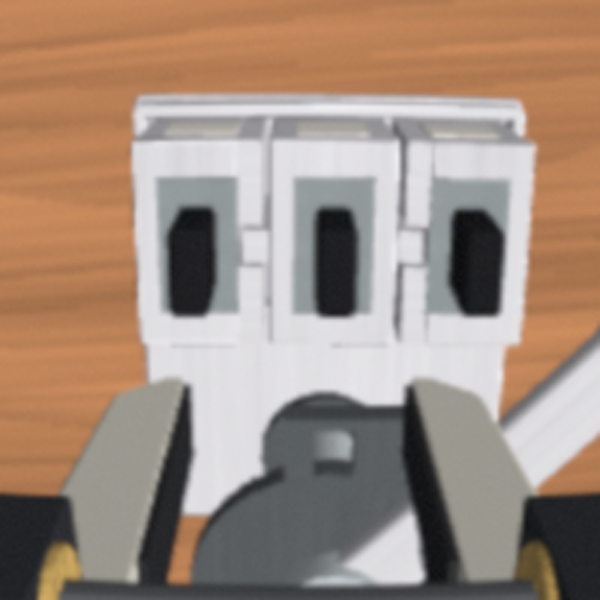

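The wrist view shows the middle grip at about (332,200), within 1.5 px of the prediction. It is the aluminium one, with its silver neighbours at (287,200) and (378,200). The side-view knob top at row 180.6 fits the home position (179.4 expected, 175.2 if raised). Moving in to grasp.

>>> {"op": "carry_out", "data": {"increments": [{"linear": [0.01,0,0.008],"yaw": 0.003},{"linear": [0.0215,0.04,0.0155],"yaw": 0.003},{"linear": [0.0215,0.09,0.0155],"yaw": 0.003},{"linear": [0.0215,0.135,0.0155],"yaw": 0.003},{"linear": [0.0215,0.135,0.0155],"yaw": 0.003}]}}

```text
t: 9.88
tool_pos: [0.4524, -0.0404, 0.1586]
orientation: [-1.569, 0.058, -0.06]
force: [-0.1, 0.4, -0.2]
opening: 0.0418
```

```bash
python3 - <<'E'
from h import *
from plant import robot
s=robot.read_state(); inc(s,(.455,-.042,.094),85.6)
p=robot.camera_params('wrist');p['fish']=1
im=robot.read_camera('wrist')
D=np.load('fit.npy')
for y in(-.057,0,.057):
    print([proj(p,rot(D[2])@(D[3]+dx,y+dy,.12)+[D[0],D[1],0]).round(1).tolist() for dx,dy in [(-.018,-.008),(-.018,.008),(.018,-.008),(.018,.008)]])
cv2.imwrite('pics/w9.png',cv2.resize(im[110:310,200:440],None,fx=3,fy=3,interpolation=cv2.INTER_CUBIC))
E
```

```text
t 9.88 pos [ 0.4524 -0.0404  0.1586] zang 85.68 F [-0.1  0.4 -0.2] open 0.0418 -> linear [ 0.0026  0.0646 -0.0015] yaw 0.001
[[[221.1, 211.2]], [[243.3, 211.4]], [[226.6, 257.7]], [[247.6, 258.5]]]
[[[303.4, 211.7]], [[327.5, 211.7]], [[304.3, 259.5]], [[326.9, 259.6]]]
[[[387.9, 211.6]], [[410.4, 211.5]], [[383.8, 258.8]], [[405.1, 258.1]]]
```

View pics/w9.png

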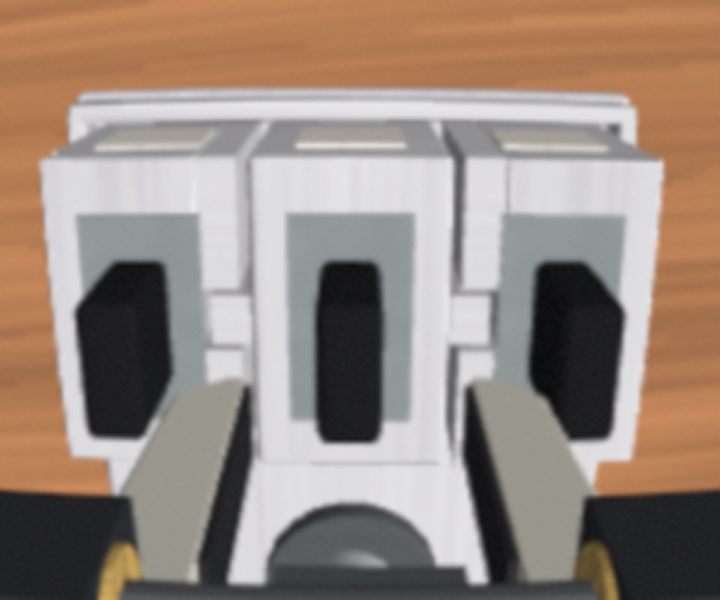

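>>> {"op": "carry_out", "data": {"increments": [{"linear": [0.001,0.02,-0.0015],"yaw": 0},{"linear": [0.001,0.045,-0.0015],"yaw": 0},{"linear": [0.001,0.06,-0.0015],"yaw": 0},{"linear": [0.001,0.064,-0.0015],"yaw": 0},{"linear": [0.001,0.064,-0.0015],"yaw": 0}]}}

```text
t: 10.55
tool_pos: [0.4562, -0.0425, 0.0986]
orientation: [-1.57, 0.054, -0.064]
force: [-0.5, -0.1, 0.3]
opening: 0.0422
```

>>> {"op": "carry_out", "data": {"increments": [{"linear": [0,0,0],"yaw": 0},{"linear": [0,0,0],"yaw": 0},{"linear": [0,0,0],"yaw": 0},{"linear": [0,0,0],"yaw": 0},{"linear": [0,0,0],"yaw": 0}], "gripper": 0, "newtons": 40}}

```text
t: 11.18
tool_pos: [0.4564, -0.0426, 0.099]
orientation: [-1.57, 0.054, -0.065]
force: [-1.0, -0.4, 3.6]
opening: 0.0156
```

```bash
python3 - <<'E'
from h import *
from plant import robot
s=robot.read_state(); inc(s,(.455,-.042,.094),85.6)
im=robot.read_camera('wrist');cv2.imwrite('pics/w10.png',im)
E
```

```text
t 11.18 pos [ 0.4564 -0.0426  0.099 ] zang 85.68 F [-1.  -0.4  3.6] open 0.0156 -> linear [-0.0014  0.005   0.0005] yaw 0.001
```

View pics/w10.png

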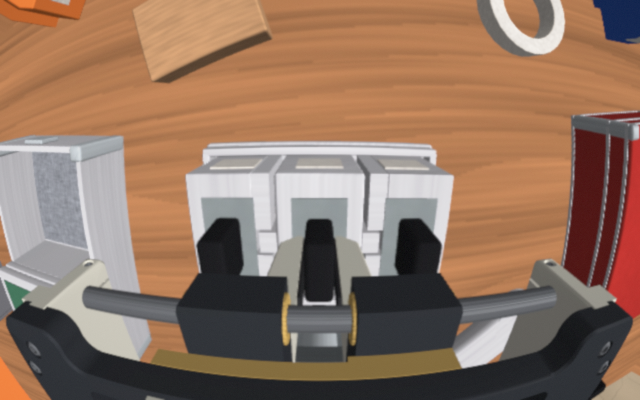

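>>> {"op": "carry_out", "data": {"increments": [{"linear": [0,-0.01,0],"yaw": 0},{"linear": [0,-0.025,0],"yaw": 0},{"linear": [0,-0.04,0],"yaw": 0},{"linear": [0,-0.06,0],"yaw": 0},{"linear": [0,-0.08,0],"yaw": 0}]}}

```text
t: 11.85
tool_pos: [0.4558, -0.0425, 0.1804]
orientation: [-1.57, 0.053, -0.065]
force: [0.5, -0.1, -5.6]
opening: 0.0156
```

```bash
python3 - <<'E'
from h import *
from plant import robot
s=robot.read_state(); inc(s,(.455,-.042,.25),85.6);print(s['q'].round(3))
im=robot.read_camera('side');cv2.imwrite('pics/s11.png',im)
E
```

```text
t 11.85 pos [ 0.4558 -0.0425  0.1804] zang 85.68 F [ 0.5 -0.1 -5.6] open 0.0156 -> linear [-0.0003 -0.0696  0.0005] yaw 0.001
[-2.060e-01 -2.470e-01  1.935e+00  1.000e-03  1.446e+00 -1.701e+00]
```

View pics/s11.png

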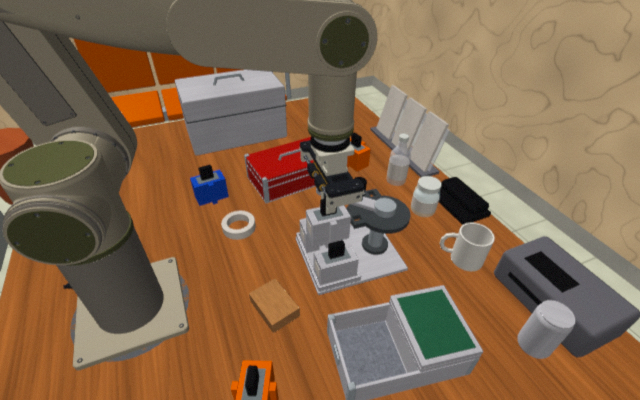

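>>> {"op": "carry_out", "data": {"increments": [{"linear": [0,-0.03,0],"yaw": 0},{"linear": [0,-0.06,0],"yaw": 0},{"linear": [0,-0.07,0],"yaw": 0},{"linear": [0,-0.07,0],"yaw": 0}]}}

```text
t: 12.4
tool_pos: [0.4567, -0.0428, 0.2537]
orientation: [-1.571, 0.049, -0.069]
force: [-0.1, -0.5, -5.6]
opening: 0.0157
```

```bash
cat > fit3.py <<'E'
from h import *
from plant import robot
P={n:robot.camera_params(n) for n in('side','top')};P['w']=np.load('w2.npy',allow_pickle=True).item()
C=lambda u,v:('top',cz(u,v,390,140,5));V=lambda u,v:('w',cz(u,v,85,100,5));Q=lambda u,v:('side',cz(u,v,280,180,2.7))
ob2=[(C(130,30),(.125,.075,.09)),(C(388,75),(.125,-.075,.09)),(C(362,272),(0,-.075,.09)),(C(103,227),(0,.075,.09)),(C(48,448),(-.125,.075,.065)),(C(322,492),(-.125,-.075,.065)),
(V(68,85),(-.125,-.075,.065)),(V(45,525),(0,-.075,.09)),(V(200,448),(0,-.07,.006)),
(Q(300,311),(0,.075,.09)),(Q(445,281),(.125,.075,.09)),(Q(553,458),(.125,-.075,.09)),(Q(384,500),(0,-.075,.09)),(Q(132,363),(-.125,.075,.065)),(Q(195,565),(-.125,-.075,.065))]
def run2(sel):
    o=[x for x in ob2 if x[0][0] in sel]
    def r2(x): return np.ravel([proj(P[n],rot(x[2])@f+[x[0],x[1],0])[0]-uv for (n,uv),f in o])
    s=least_squares(r2,[.55,-.3,0],loss='soft_l1');x=s.x;print(sel,s.x.round(4),'bay',(rot(x[2])@[-.0625,0,0]+[x[0],x[1],0]).round(4));print(r2(s.x).reshape(-1,2).round(1).tolist());return s.x
run2(['top']);run2(['side']);run2(['top','side']);run2(['w']);E=run2(['top','side','w'])
np.save('case.npy',E)
E
python3 fit3.py; python3 - <<'E'
from h import *
from plant import robot
inc(robot.read_state(),(.43,-.306,.25),79.7)
E
```

```text
['top'] [ 0.4921 -0.3195 -0.1719] bay [ 0.4305 -0.3088  0.    ]
[[0.1, -2.2], [0.4, -2.3], [-0.2, 0.6], [-0.9, 0.4], [2.0, 0.2], [-0.5, 0.8]]
['side'] [ 0.4904 -0.3198 -0.1697] bay [ 0.4288 -0.3093  0.    ]
[[-1.9, -0.4], [0.1, -0.8], [0.9, 0.1], [-0.3, 0.6], [0.5, -0.2], [-0.1, 0.1]]
['top', 'side'] [ 0.4908 -0.3197 -0.1706] bay [ 0.4292 -0.3091  0.    ]
[[0.2, -1.8], [0.4, -1.8], [-0.1, 1.1], [-0.8, 0.9], [2.1, 0.8], [-0.4, 1.3], [-1.8, -0.5], [0.2, -0.9], [1.0, 0.1], [-0.2, 0.5], [0.7, -0.4], [0.0, -0.1]]
['w'] [ 0.487  -0.3143 -0.1657] bay [ 0.4253 -0.304   0.    ]
[[0.0, 1.5], [-0.2, -0.9], [0.3, -0.3]]
['top', 'side', 'w'] [ 0.4898 -0.319  -0.1767] bay [ 0.4283 -0.308   0.    ]
[[0.2, -1.6], [0.4, -1.3], [-0.4, 1.6], [-1.1, 1.0], [1.6, 0.9], [-0.9, 1.7], [-1.3, 3.3], [-1.9, 0.6], [-1.4, 1.1], [-2.1, -0.6], [0.0, -0.7], [0.4, 0.4], [-1.1, 0.3], [0.2, -0.9], [-1.0, -0.7]]
t 12.4 pos [ 0.4567 -0.0428  0.2537] zang 85.69 F [-0.1 -0.5 -5.6] open 0.0157 -> linear [-0.0069  0.0039 -0.2645] yaw 0.104
```

>>> {"op": "carry_out", "data": {"increments": [{"linear": [0,0,-0.045],"yaw": 0.02},{"linear": [-0.002,0,-0.095],"yaw": 0.04},{"linear": [-0.004,0,-0.145],"yaw": 0.06},{"linear": [-0.006,0,-0.195],"yaw": 0.08},{"linear": [-0.008,0,-0.235],"yaw": 0.098}]}}

```text
t: 13.02
tool_pos: [0.4298, -0.2779, 0.2516]
orientation: [-1.566, 0.129, -0.145]
force: [1.6, 0.7, -4.9]
opening: 0.0163
```

>>> {"op": "carry_out", "data": {"increments": [{"linear": [0,0,-0.015],"yaw": 0},{"linear": [0,0,-0.025],"yaw": 0},{"linear": [0,0,-0.028],"yaw": 0},{"linear": [0,0,-0.028],"yaw": 0}]}}

```text
t: 13.52
tool_pos: [0.4252, -0.3047, 0.2514]
orientation: [-1.565, 0.129, -0.144]
force: [-0.3, 1.0, -5.6]
opening: 0.0159
```

```bash
python3 - <<'E'
from h import *
from plant import robot
s=robot.read_state();inc(s,(.429,-.308,.15),80.1);print(s['q'].round(3))
cv2.imwrite('pics/s12.png',robot.read_camera('side')); cv2.imwrite('pics/w12.png',robot.read_camera('wrist'))
E
```

```text
t 13.53 pos [ 0.4252 -0.3047  0.2514] zang 80.04 F [-0.3  1.  -5.6] open 0.0159 -> linear [ 0.0033  0.1014 -0.0029] yaw -0.001
[-0.725 -0.096  1.673  0.007  1.558 -2.122]
```

View pics/s12.png

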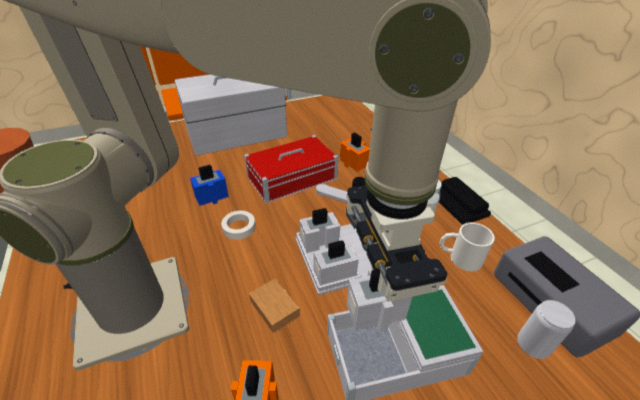

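View pics/w12.png

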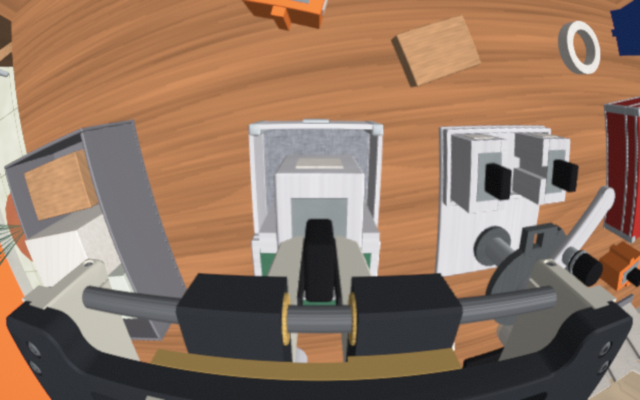

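>>> {"op": "carry_out", "data": {"increments": [{"linear": [0.003,0.03,-0.003],"yaw": 0},{"linear": [0.003,0.06,-0.003],"yaw": 0},{"linear": [0.003,0.085,-0.003],"yaw": 0},{"linear": [0.003,0.085,-0.003],"yaw": 0},{"linear": [0.003,0.085,-0.003],"yaw": 0}]}}

```text
t: 14.25
tool_pos: [0.4293, -0.3082, 0.1681]
orientation: [-1.566, 0.127, -0.145]
force: [0.0, -1.1, -5.4]
opening: 0.0157
```

```bash
python3 - <<'E'
from h import *
from plant import robot
s=robot.read_state();inc(s,(.429,-.308,.1),80.1)
cv2.imwrite('pics/s13.png',cv2.resize(robot.read_camera('side')[180:400,280:520],None,fx=2.7,fy=2.7)); cv2.imwrite('pics/w13.png',robot.read_camera('wrist'))
E
```

```text
t 14.25 pos [ 0.4293 -0.3082  0.1681] zang 80.08 F [ 0.  -1.1 -5.4] open 0.0157 -> linear [-0.0011  0.0681  0.0001] yaw -0.0
```

View pics/s13.png

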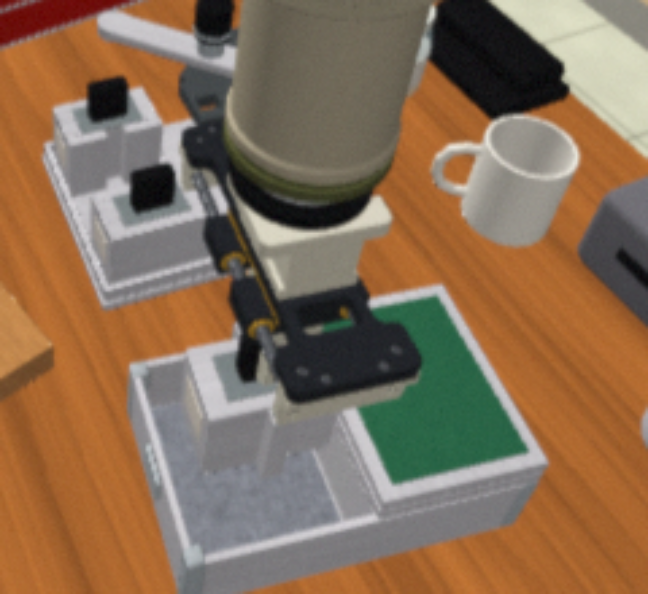

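View pics/w13.png

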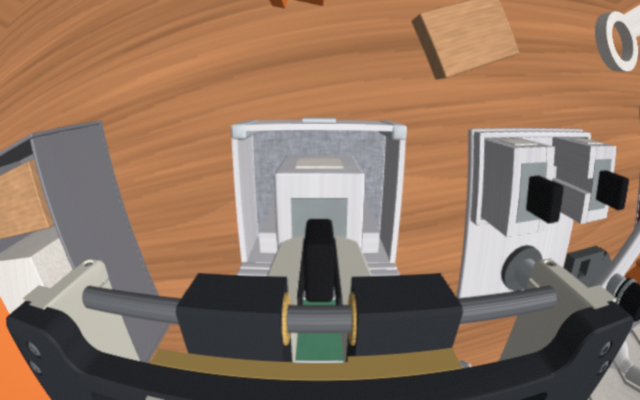

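>>> {"op": "carry_out", "data": {"increments": [{"linear": [-0.001,0.015,0],"yaw": 0},{"linear": [-0.001,0.03,0],"yaw": 0},{"linear": [-0.001,0.045,0],"yaw": 0},{"linear": [-0.001,0.06,0],"yaw": 0},{"linear": [-0.001,0.062,0],"yaw": 0}]}}

```text
t: 14.98
tool_pos: [0.4283, -0.3077, 0.1044]
orientation: [-1.565, 0.128, -0.144]
force: [-0.2, -0.3, -6.0]
opening: 0.0155
```

```bash
python3 - <<'E'
from h import *
from plant import robot
s=robot.read_state();inc(s,(.429,-.308,.095),80.1)
cv2.imwrite('pics/s14.png',cv2.resize(robot.read_camera('side')[180:400,280:520],None,fx=2.7,fy=2.7))
E
```

```text
t 14.97 pos [ 0.4283 -0.3077  0.1044] zang 80.07 F [-0.2 -0.3 -6. ] open 0.0155 -> linear [ 0.0007  0.0094 -0.0002] yaw -0.001
```

View pics/s14.png

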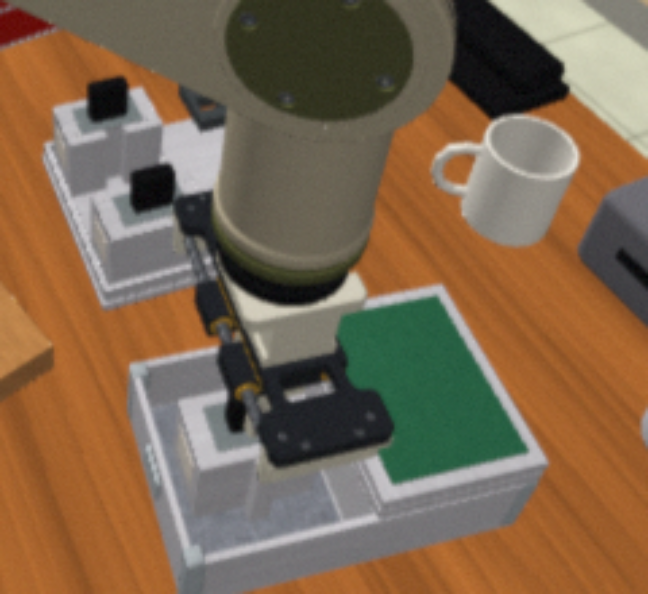

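>>> {"op": "carry_out", "data": {"increments": [{"linear": [0,0.003,0],"yaw": 0},{"linear": [0,0.005,0],"yaw": 0},{"linear": [0,0.007,0],"yaw": 0},{"linear": [0,0.007,0],"yaw": 0}]}}

```text
t: 15.52
tool_pos: [0.4288, -0.308, 0.0982]
orientation: [-1.566, 0.128, -0.145]
force: [0.5, 0.3, -6.6]
opening: 0.0158
```

>>> {"op": "carry_out", "data": {"increments": [{"linear": [0,0.001,0],"yaw": 0},{"linear": [0,0.002,0],"yaw": 0},{"linear": [0,0.003,0],"yaw": 0},{"linear": [0,0.003,0],"yaw": 0}]}}

```text
t: 16.02
tool_pos: [0.4287, -0.308, 0.0951]
orientation: [-1.566, 0.128, -0.145]
force: [0.7, 0.2, -5.5]
opening: 0.0157
```

>>> {"op": "carry_out", "data": {"increments": [{"linear": [0,0.001,0],"yaw": 0},{"linear": [0,0.001,0],"yaw": 0},{"linear": [0,0.002,0],"yaw": 0}]}}

```text
t: 16.4
tool_pos: [0.4293, -0.3081, 0.094]
orientation: [-1.566, 0.127, -0.145]
force: [-2.2, 4.6, 8.9]
opening: 0.0155
```

>>> {"op": "carry_out", "data": {"increments": [{"linear": [0,-0.001,0],"yaw": 0},{"linear": [0,-0.001,0],"yaw": 0}]}}

```text
t: 16.65
tool_pos: [0.4291, -0.3081, 0.0948]
orientation: [-1.566, 0.127, -0.145]
force: [-0.3, 0.1, -7.4]
opening: 0.0159
```

>>> {"op": "carry_out", "data": {"increments": [{"linear": [0,0,0],"yaw": 0},{"linear": [0,0,0],"yaw": 0},{"linear": [0,0,0],"yaw": 0},{"linear": [0,0,0],"yaw": 0},{"linear": [0,0,0],"yaw": 0}], "gripper": 0.5}}

```text
t: 17.27
tool_pos: [0.4292, -0.3082, 0.0949]
orientation: [-1.566, 0.127, -0.145]
force: [0.7, -0.5, 1.3]
opening: 0.0464
```

>>> {"op": "carry_out", "data": {"increments": [{"linear": [0,-0.01,0],"yaw": 0},{"linear": [0,-0.03,0],"yaw": 0},{"linear": [0,-0.07,0],"yaw": 0},{"linear": [0,-0.12,0],"yaw": 0},{"linear": [0,-0.17,0],"yaw": 0}]}}

```text
t: 17.9
tool_pos: [0.427, -0.3079, 0.2672]
orientation: [-1.567, 0.127, -0.146]
force: [1.0, -0.0, -0.5]
opening: 0.0466
```

>>> {"op": "carry_out", "data": {"increments": [{"linear": [0,0,-0.05],"yaw": 0},{"linear": [0,0,-0.1],"yaw": 0},{"linear": [0,0,-0.15],"yaw": 0},{"linear": [0,0,-0.2],"yaw": 0},{"linear": [0,0,-0.2],"yaw": 0}]}}

```text
t: 18.52
tool_pos: [0.3909, -0.5076, 0.2663]
orientation: [-1.566, 0.13, -0.148]
force: [0.5, 0.6, 0.0]
opening: 0.046
```

```bash
python3 - <<'E'
from h import *
from plant import robot
s=robot.read_state();inc(s,s['tool_pos'],80.1)
im=robot.read_camera('side');cv2.imwrite('pics/s15.png',im); 
cv2.imwrite('pics/s15z.png',cv2.resize(im[150:400,280:500],None,fx=2.4,fy=2.4,interpolation=cv2.INTER_CUBIC))
cv2.imwrite('pics/t15.png',cv2.resize(robot.read_camera('top')[120:250,290:480],None,fx=4,fy=4,interpolation=cv2.INTER_CUBIC))
D=np.load('fit.npy');a=np.radians(45)
for l in(0,.012):
    X=rot(D[2])@(-.07*np.cos(a),.07*np.sin(a),.196+l)+[D[0],D[1],0]
    print(l,[proj(robot.camera_params(n),X).round(1) for n in('side','top')])
E
```

```text
t 18.52 pos [ 0.3909 -0.5076  0.2663] zang 79.87 F [0.5 0.6 0. ] open 0.046 -> linear [0. 0. 0.] yaw -0.004
0 [array([[358.1, 179.4]]), array([[323.1, 159.2]])]
0.012 [array([[358.5, 175.2]]), array([[323.1, 158.1]])]
```

View pics/s15z.png

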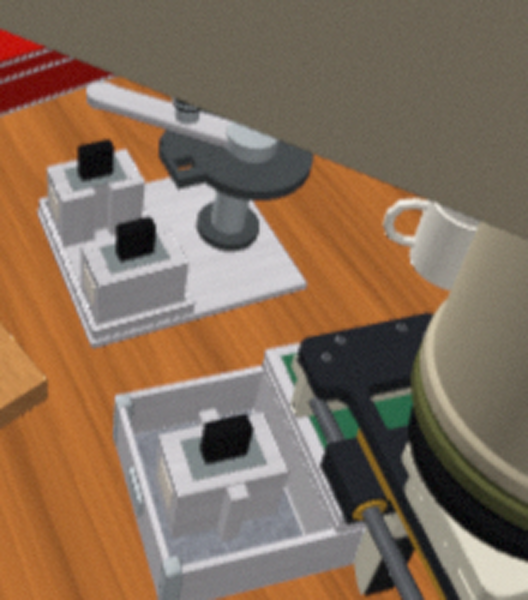

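View pics/t15.png

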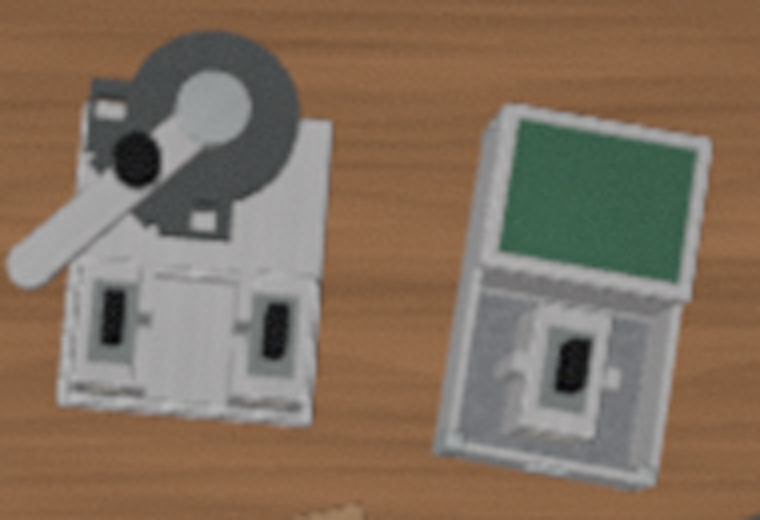

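```bash
python3 -c "
from plant import robot
print(robot.close_job())"
```

```text
the job is handed in; nothing more can be done
None
```

The job is done and handed in at about 18.6 s, with the robot clear of everything.

**What I did**
- **Keeper:** I pulled the plunger up about 16.5 mm, swung the arm 45° to the middle hole, lowered the pin in and let go.
- **Cassette:** I lifted the middle cassette straight up, carried it over and set it down in the open half of the aluminium case. It touched down with a reading of about 9 N up (about 15 N total on the floor), and I eased off before releasing.

**What the last checks showed**
- **Plunger home:** After I let go, the knob top was at row 180.6 in the side view. Home predicts 179.4 and riding on the plate 175.2. The final top view also fits home, and the arm points at the middle hole.
- **Cassette placed:** It stands upright and clear of the walls on the bay floor.
- **Neighbours:** Both are still in place in the dock.

**What disagreed or failed**
- Two moves were refused before any motion because they lacked a yaw value; I resent them.
- The camera fits of the case differed by about 4–5 mm, well inside the clearance in the bay.
- The tool stopped 4 mm higher than planned at the cassette grasp; the grip held throughout.
- The robot hid the knob in the last side view, so the plunger height rests on the earlier side picture, taken just after release.

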